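# Select the plugged-in output on the switching trainer

### The arm

A 6-joint arm with a two-finger parallel gripper is mounted at the origin on the work surface. World frame = base frame: x ahead of the robot, y to its left, z up, the work surface at z = 0. Lengths are in mm, angles in rad, forces in N, time in s.
With the tool pointing down it reaches from about 350 to 775 mm from the base axis. Payload 7.3 kg.
Tool frame: the origin (TCP) lies between the finger pads; the fingertips stand 22 mm ahead of it and the grasp point (between the pads) lies 3 mm ahead of it; z points along the fingers, x is the direction in which the jaws open and shut, and the axes are right-handed (so a half turn about z gives the same grasp; the last joint's range is limited). The gripper opens to 92 mm and grips with 3 to 60 N. Pads are 19 mm wide; open, the fingers measure 130 mm over their backs; the gripper's body (75 mm by 190 mm) begins 47 mm behind the grasp point.
Start: joints at [1.191, 0.342, 1.524, -0, 1.275, -0.146], TCP at [121.613, 510.738, 248.741] pointing down, gripper open.
Joint ranges: [-2.53, 2.53], [-0.77, 2.02], [0.04, 2.7], [-1, 4.14], [0.28, 2.66], [-3.11, 3.11]. Speed limits (rad/s): [2.57, 2.57, 3.14, 3.14, 3.14, 3.14].

### API

Orientations are given as [roll, pitch, yaw] about the fixed x, y, z axes, in that order (R = Rz(yaw) Ry(pitch) Rx(roll)).
In Python, from plant import * gives the robot as it stands. The module is installed in compiled form; this text tells all that it offers.
- The arm moves only by the shell command python3 -m handwheel 'ROWS' [OPENING]. ROWS is a JSON object of lists of equal length, an entry for each row: "translation": the shift along the world's x, y, z in units of 15 cm (1.0 is 15 cm), a list of three; "twist": the turn about the world's z in units of 90 degrees (1.0 is 90 degrees). In form: {"translation": [[tx, ty, tz], ...], "twist": [twist, ...]}. A call has exactly 8 rows; each row shifts and turns the pose as measured when the row begins; what a row does not reach is not made up. A row lasts 1/8 s, in which the tool goes at most 62.5 mm and 10.7 degrees, less where a joint would pass 70% of its speed; a pose out of reach is approached as far as the arm can. A call with a number of a shift or a turn outside -1 to 1 is refused whole. A call with a gripper value outside its range is refused whole. OPENING is the closure in counts, from 0 (fully open) to 255 (shut), set as the call begins (- or left out, the last holds). The fingers move at their own pace and stop on an object; the grip force is fixed at half the most. Time passes only in rows, so rows that do not move let the fingers close, or fill a call up. It gives the time, the measured TCP pose, the force and the opening at its end, in the units of the state.
- get_obs(): the state, without advancing time (a new reading comes with each control period).
- capture(name): name is "side" or "top" or "wrist"; returns a dict with "img" (480x640x3 uint8, red, green, blue), "vertical_fov" (degrees; the focal length in pixels is half the picture's height over the tangent of half this angle, whatever the lens; pixels are square), "cx", "cy" (the principal point, pixels), "world_from_camera" (4x4, takes a point from camera to world coordinates). Camera axes: x right, y up, looking along -z (the intrinsics and any distortion apply to the point x, -y, -z); pixel columns grow to the right and rows downward; lengths in mm; the calibration is good to about 2 mm. The wrist camera is an equidistant fisheye: a pixel r from the principal point sees the ray r / f radians off the axis. A picture is of the moment at which its call begins. There is no depth.
- close_job(): hands the job in, once; it reports no verdict.
Trained networks look in the newest picture that a camera, given by its name, has taken for a name from the list of things; names that differ only in an ending like _2 or _b are one class to them, and where a whole thing is asked for, a point or a joint stands for the part that bears it (a point fixed in the world has none). Each returns a list of dicts, best first, with "score" (0 to 1); they miss things now and then, are a little off and sometimes report something else, mostly with a low value. They report only what shows in the picture. A call takes as long as a camera call.
- search_frame(camera, label): "position" ([x, y, z] in mm, in the coordinates of the camera as it stood for that picture, good to about 4 mm: the middle of the surface that is visible of it).
- spot_point(camera, label): "position" ([x, y, z] in mm, in the coordinates of the camera as it stood for that picture, good to about 4 mm: a listed point, or the origin of a listed thing).
The state is a dict: "time": time; "joint_positions": joint angles; "dq": joint speeds; "tau": joint torques, N m; "tool_pos": TCP position; "tcp_rot": TCP orientation; "contact_force": force on the tool from outside, world axes, zero at the start; "moment": the same for the moment, N m; "grip_width": finger opening in mm.
Only numpy, scipy, OpenCV 4.12 (cv2) and the standard library are available. Lean on these libraries where they do the work, as an engineer would, in place of code of your own. Each camera call takes 0.05 s, during which the arm holds its last target.

### The job

On the switching trainer, push the pointer arm round from one side with a fingertip, without pinching it, until it points straight at the tall plug standing in one of the four sockets. Then, and not before, press the push key on the trainer all the way down and let go, leaving the pointer on the plug, and the plug and everything lying around where they are.

Things in the scene. Friction and masses are not known exactly. Their poses are not given: they have to be found in the camera images.
- trainer: flat grey case with a white deck, 270 (x) x 320 (y) x 60 mm high, fixed to the bench. Origin on the bench surface straight below the pointer's pivot; x points away from the robot at yaw 0, z up. The case runs from x = -110 to +160 mm and y = -160 to +160 mm; the deck is at z = 60 mm.
- pivot (a point): the pointer's pivot, at deck height; fixed to the trainer, axes as the trainer's. Four sockets lie on the deck 125 mm from it, at -1.2, -0.55, +0.55 and +1.2 rad about z from the trainer's x axis; one carries the tall plug, the other three flat black fixed covers 26 mm across and 5 mm high
- pointer (a joint): angle of the pointer arm about the pivot, rad: 0 when it points along the trainer's x axis, growing counter-clockwise seen from above, end stops at -1.5 and +1.5. No detents, no spring: light friction (about 0.1 N m), it stays where it is left. It starts between the two middle sockets
- pointer_tip (a point): end of the pointer arm, 103 mm from the pivot and 14 mm above the deck; turns with the arm: x points outwards along the arm, y to its left, z up. The black arm is 16 mm wide with straight parallel sides (from 18 to 94 mm from the pivot), which stand from 5 to 22 mm above the deck; its narrow ridge is 24 mm above the deck.
- flank_left (a point): middle of the left (+y) side face of the pointer arm (76 mm long, 17 mm high), 56 mm from the pivot, 13.5 mm above the deck and 8 mm left of the arm's centre line; axes as pointer_tip. The arm's round black hub on the pivot is 42 mm across and 31 mm high. Push here to turn the arm clockwise (seen from above)
- flank_right (a point): middle of the right (-y) side face of the pointer arm, as the left one but 8 mm right of the centre line. Push here to turn the arm counter-clockwise
- plug_center (a point): middle of the tall black plug's body, 19 mm above the deck. The plug is round, 22 mm thick (flange 28 mm at its foot), 38 mm high above the deck, standing loose in its socket by an 11 mm pin; its axis is 125 mm from the pivot
- key (a joint): travel of the push key, m: 0 up, 0.006 fully down; it springs back, about 5 N holds it fully down
- key_top (a point): centre of the top of the round grey key (34 mm across) in its black housing, at the trainer's near right corner (70 mm nearer and 105 mm to the right of the pivot, in the trainer's frame); it sinks straight down
- pot: bystander: small open aluminium pot for screws, 40 mm across, 34 mm high, loose on the deck's near left corner; origin at the centre of its underside
- meter: bystander: yellow and black hand multimeter, 150 x 75 x 42 mm, lying loose on the bench to the left of the trainer; origin at the centre of its underside
- screwdriver: bystander: screwdriver lying loose on the bench to the right of the trainer, roughly along the trainer's x axis; origin below its middle

How it is judged (in metres and radians):
On the way, in this order (a step that is already met when the one before it is completed fails the run):
1. the pointer points straight at the plug (the plug's axis within 10 mm of the arm's centre line) and stands still (y of plug_center in the frame of pointer_tip between -0.01 and 0.01 m and x of plug_center in the frame of pointer_tip above 0 m and velocity of joint pointer between -0.1 and 0.1 rad/s), for 0.2 s.
2. the key is pressed down (more than 4.5 mm) with the pointer on the plug (y of plug_center in the frame of pointer_tip between -0.01 and 0.01 m and x of plug_center in the frame of pointer_tip above 0 m and value of joint key above 0.0045 m), for 0.05 s.
At the end, for the whole second after the job is handed in: The pointer points at the plug, whose axis lies within 10 mm of the arm's centre line; the key is up again (less than 1.5 mm down); the plug is within 8 mm, and pot, meter and screwdriver within 20 mm, of where they started (y of plug_center in the frame of pointer_tip between -0.01 and 0.01 m and x of plug_center in the frame of pointer_tip above 0 m and value of joint key below 0.0015 m and distance of plug_center from where it was at the start of the episode below 0.008 m and distance of each of pot, meter, screwdriver from where it was at the start of the episode below 0.02 m); the robot touches nothing.
It fails at once if the key is pressed (more than 3 mm) while the pointer is not on the plug (value of joint key above 0.003 m and not (y of plug_center in the frame of pointer_tip between -0.01 and 0.01 m and x of plug_center in the frame of pointer_tip above 0 m)).
It fails at once if the pointer arm is pinched: fingers press on both of its sides at once (contact force between the fingers and pointer_c3 above 0.5 N and contact force between the fingers and pointer_c4 above 0.5 N).
It fails at once if the plug is lifted, pulled or knocked (more than 8 mm) (distance of plug_center from where it was at the start of the episode above 0.008 m).
It fails at once if the pot, meter or screwdriver is lifted or shoved (more than 20 mm) (distance of any of pot, meter, screwdriver from where it was at the start of the episode above 0.02 m).
It also fails if it takes over 42 s, if anything falls off the work surface, if the arm or the gripper's body presses on something with over 40 N, if the wrist force passes 120 N, or if a joint passes its speed limit or range.

## Working session

There is one attempt and no reset: what is moved stays moved. The work goes in short steps, Python scripts to look and compute and a shell command to move; the robot and the scene stay as the last step left them, time stands still between calls to the robot, and variables do not carry over. Pictures are saved under pics/ and viewed, and the job is handed in when it is done.

```bash
mkdir -p pics
cat > h.py <<'E'
from plant import *
import numpy as np, cv2
def cap(n,f):
    c=capture(n); cv2.imwrite('pics/'+f,c['img'][:,:,::-1]); return c
def w(c,p): return (np.array(c['world_from_camera'])@np.r_[p,1])[:3]
E
python3 - <<'E'
from h import *
o=get_obs(); print(o['time'],o['tool_pos'],o['tcp_rot'],o['grip_width'])
for n in ['top','side']:
    c=cap(n,n+'0.png'); print(n,c['vertical_fov'],np.round(c['world_from_camera'],3).tolist())
    for l in ['pivot','trainer','pointer_tip','flank_left','flank_right','plug_center','key_top','pot','meter','screwdriver']:
        r=spot_point(n,l); print(l,[(round(d['score'],2),np.round(w(c,d['position']),0).tolist()) for d in r[:2]])
print(get_obs()['time'])
E
```

```text
0.0 [121.47717625 510.37097576 248.0459937 ] [-3.14140107e+00  1.53497993e-03  1.33698327e+00] 91.57965536198444
top 43.93136506524175 [[0.019, 0.998, -0.054, 504.606], [-1.0, 0.02, 0.003, 55.528], [0.004, 0.054, 0.999, 1099.301], [0.0, 0.0, 0.0, 1.0]]
pivot [(0.66, [574.0, -10.0, 63.0])]
trainer [(0.94, [573.0, -12.0, 3.0])]
pointer_tip [(0.79, [673.0, -41.0, 74.0]), (0.75, [541.0, -259.0, 1.0])]
flank_left [(0.56, [626.0, -18.0, 76.0])]
flank_right [(0.58, [623.0, -37.0, 77.0]), (0.5, [628.0, -19.0, 75.0])]
plug_center [(0.49, [637.0, 97.0, 80.0])]
key_top [(0.8, [488.0, -106.0, 85.0])]
pot [(0.62, [504.0, 115.0, 62.0])]
meter [(0.72, [601.0, 285.0, -2.0])]
screwdriver [(0.7, [540.0, -257.0, -0.0]), (0.29, [505.0, 111.0, 61.0])]
side 57.95821443646607 [[0.97, 0.138, -0.2, 426.406], [-0.243, 0.55, -0.799, -532.557], [-0.0, 0.824, 0.567, 493.769], [0.0, 0.0, 0.0, 1.0]]
pivot [(0.76, [568.0, -13.0, 61.0])]
trainer [(0.82, [570.0, -9.0, -1.0])]
pointer_tip [(0.73, [673.0, -46.0, 73.0])]
flank_left [(0.89, [628.0, -22.0, 72.0])]
flank_right [(0.59, [619.0, -38.0, 76.0]), (0.32, [634.0, 98.0, 77.0])]
plug_center [(0.84, [633.0, 98.0, 80.0])]
key_top [(0.74, [485.0, -105.0, 78.0])]
pot [(0.9, [502.0, 117.0, 60.0])]
meter [(0.57, [600.0, 282.0, 3.0])]
screwdriver [(0.8, [538.0, -259.0, -1.0]), (0.59, [632.0, -23.0, 74.0])]
1.1
```

View images.

View pics/top0.png

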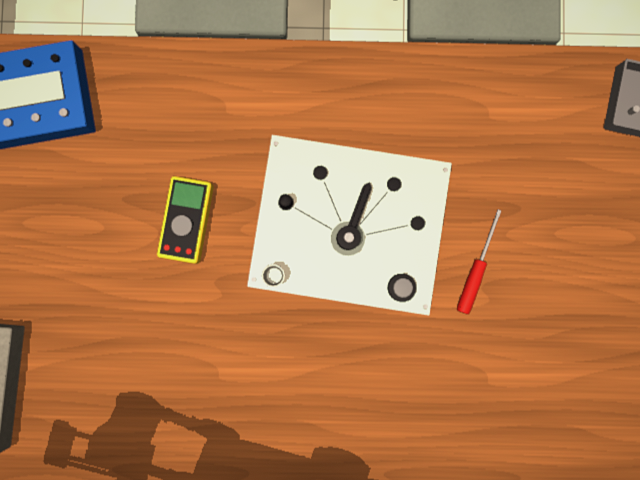

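View pics/side0.png

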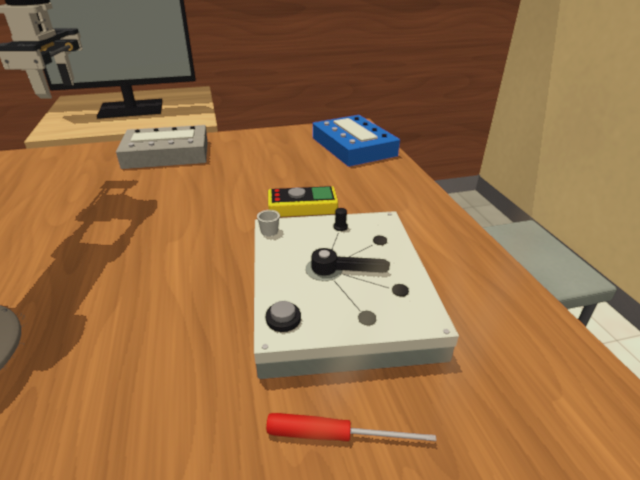

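The side and top pictures agree. The pivot is at about (571,-11) and the trainer's yaw is about -0.13. The plug is in the +1.2 socket, at pixel (286,202) in the top view. The pointer lies at about -0.3 in the world, with its tip at (368,184) in the top view. I'll close the fingers and travel to the right side of the arm.

```bash
python3 -m handwheel '{"translation": [[0.27,-0.31,0],[0.27,-0.31,0],[0.27,-0.31,0],[0.27,-0.31,0],[0.27,-0.31,0],[0.27,-0.31,0],[0.27,-0.31,0],[0.27,-0.31,0]], "twist": [0,0,0,0,0,0,0,0]}' 255
```

```text
time: 2.1
tool_pos: [448.3, 133.7, 249.9]
tcp_rot: [3.137, -0.005, 1.346]
contact_force: [0.2, 1.7, 1.0]
grip_width: 16.5
```

Run:
```python
from h import *
import numpy as np
# pixel rays from saved top picture -> plane
M=np.array([[0.019,0.998,-0.054,504.606],[-1.0,0.02,0.003,55.528],[0.004,0.054,0.999,1099.301]])
f=240/np.tan(np.radians(43.93136506524175/2))
for n,(u,v,z) in dict(s1=(320.3,172.5,65),s2=(394,184,65),s3=(418,223,65),hub=(348.5,237.5,91),plug=(286,202,98),tip=(368,184,82),keyt=(402,288,78)).items():
    d=M[:,:3]@np.array([(u-320)/f,-(v-240)/f,-1]); t=(z-M[2,3])/d[2]; print(n,np.round(M[:,3]+t*d,1))
```

```text
s1 [678.8  54.2  65. ]
s2 [661.1 -75.1  65. ]
s3 [ 593.5 -117.9   65. ]
hub [564.3   4.2  91. ]
plug [621.9 111.3  98. ]
tip [657.6 -28.2  82. ]
keyt [480.3 -89.5  78. ]
```

```bash
python3 -m handwheel '{"translation": [[0.23,-0.28,0],[0.23,-0.28,0],[0.23,-0.28,0],[0.23,-0.28,-0.1],[0.2,-0.22,-0.15],[0.05,-0.06,-0.15],[0,0,-0.1],[0,0,0]], "twist": [0,0,0,0,0,0,0,0]}' 255
python3 - <<'E'
from h import *
c=cap('top','top1.png'); print(c['cx'],c['cy'])
c=cap('side','side1.png'); print(c['cx'],c['cy'])
c=cap('wrist','wrist1.png')
print(get_obs()['tool_pos'],get_obs()['grip_width'])
E
```

```text
time: 3.1
tool_pos: [630.6, -88.5, 172.1]
tcp_rot: [3.135, -0.006, 1.339]
contact_force: [-0.4, 0.5, 0.5]
grip_width: -0.0
311.2968157049254 245.03416536990423
313.99002237705344 236.0948841964615
[631.7434471  -88.43728569 174.51694791] 0.3493050156974561
```

View pics/side1.png

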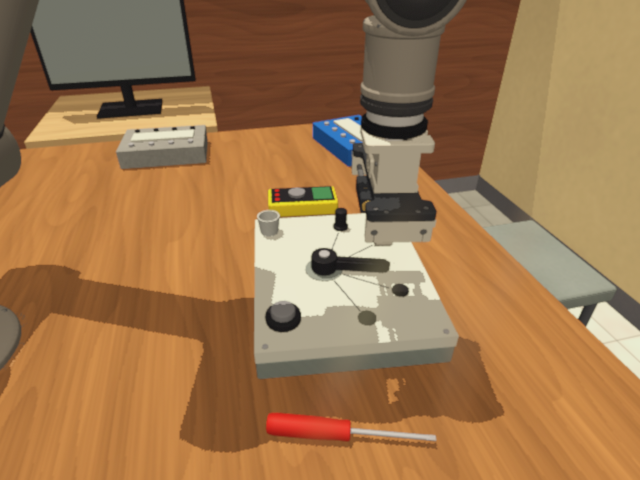

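View pics/wrist1.png

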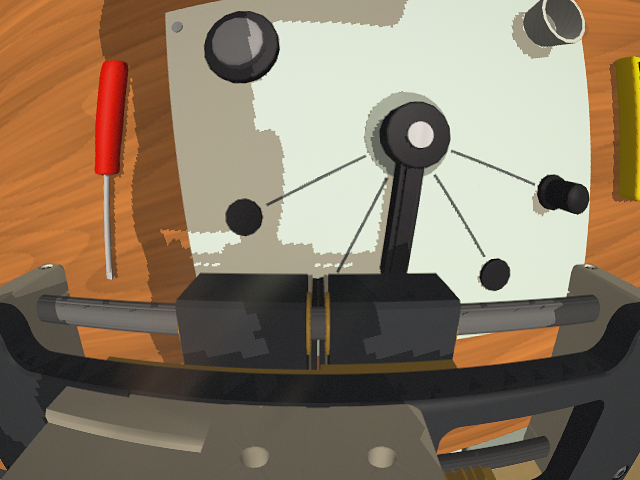

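Run:
```python
import numpy as np
M=np.array([[0.019,0.998,-0.054,504.606],[-1.0,0.02,0.003,55.528],[0.004,0.054,0.999,1099.301]])
f=240/np.tan(np.radians(43.93136506524175/2))
P={}
for n,(u,v,z) in dict(s1=(320.3,172.5,65),s2=(394,184,65),s3=(418,223,65),hub=(348.5,237.5,91),plug=(286,202,98),tip=(368,184,82),keyt=(402,288,78)).items():
    d=M[:,:3]@np.array([(u-311.3)/f,-(v-245.03)/f,-1]); t=(z-M[2,3])/d[2]; P[n]=M[:,3]+t*d; print(n,np.round(P[n],1))
from scipy.optimize import least_squares
A=dict(s1=.55,s2=-.55,s3=-1.2,plug=1.2)
r=least_squares(lambda q:np.concatenate([[q[0]+125*np.cos(q[2]+a)-P[k][0],q[1]+125*np.sin(q[2]+a)-P[k][1]] for k,a in A.items()]),[571,-11,-.13]);print(r.x,r.fun)
```

```text
s1 [688.   39.2  65. ]
s2 [670.2 -90.2  65. ]
s3 [ 602.6 -133.    65. ]
hub [573.1 -10.4  91. ]
plug [630.7  96.7  98. ]
tip [666.6 -43.1  82. ]
keyt [ 489.1 -104.3   78. ]
[ 5.72534098e+02 -1.23779650e+01 -1.24710411e-01] [-1.57626174  0.0172184  -0.08863779 -0.22663757  0.42356247 -0.63822945
  1.24133705  0.84764857]
```

The side and wrist pictures show the closed fingers over the deck, right of the arm, about 55 mm from its centre line. The hub is at wrist pixel (418,135). Next I'll go down.

```bash
python3 -m handwheel '{"translation": [[-0.03,0,-0.15],[-0.01,0,-0.15],[0,0,-0.12],[0,0,-0.07],[0,0,-0.03],[0,0,0],[0,0,0],[0,0,0]], "twist": [-0.02,-0.01,0,0,0,0,0,0]}' 255
```

```text
time: 4.25
tool_pos: [629.1, -86.1, 104.4]
tcp_rot: [3.114, -0.006, 1.296]
contact_force: [0.3, -0.3, 0.4]
grip_width: 0.4
```

```bash
python3 -m handwheel '{"translation": [[-0.02,0.04,-0.05],[-0.02,0.03,-0.04],[0,0.02,-0.01],[0,0,0],[0,0,0],[0,0,0],[0,0,0],[0,0,0]], "twist": [0,0,0,0,0,0,0,0]}' 255
python3 - <<'E'
from h import *
cap('wrist','wrist2.png')
E
```

```text
time: 5.25
tool_pos: [622.8, -71.6, 88.7]
tcp_rot: [3.113, -0.006, 1.296]
contact_force: [-0.2, -0.4, 0.7]
grip_width: 0.2
```

View pics/wrist2.png

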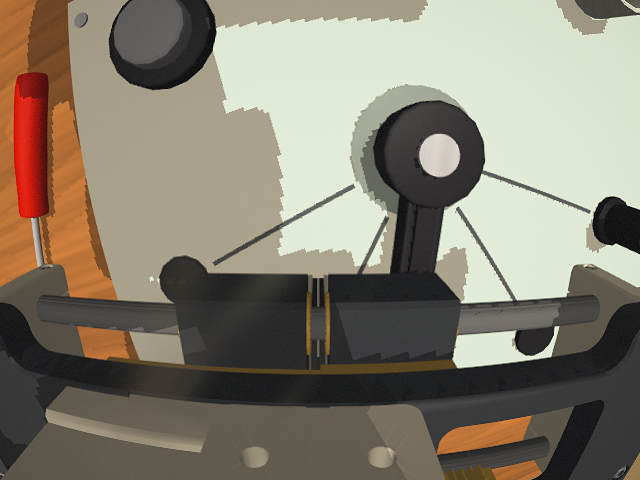

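```bash
python3 -m handwheel '{"translation": [[0.035,0.032,0.015],[0.03,0.035,0.005],[0.028,0.038,0],[0.025,0.04,0],[0.02,0.042,0],[0.017,0.044,0],[0.013,0.045,0],[0.009,0.046,0]], "twist": [0,0,0.05,0.05,0.05,0.05,0.05,0.05]}' 255
python3 - <<'E'
from h import *
cap('wrist','wrist3.png')
o=get_obs();d=o['tool_pos'][:2]-np.array([572.5,-12]);print(o['tool_pos'],o['tcp_rot'],o['contact_force'],np.hypot(*d),np.arctan2(d[1],d[0]))
E
```

```text
time: 6.3
tool_pos: [651.2, -21.3, 92.6]
tcp_rot: [3.115, -0.004, 1.783]
contact_force: [-0.7, -2.3, 1.0]
grip_width: 0.7
[651.33617113 -20.43887464  92.62178084] [ 3.11477051 -0.00392955  1.78696969] [-1.39294822  0.41240671  1.3569209 ] 79.28654667325478 -0.1066371280497859
```

View pics/wrist3.png

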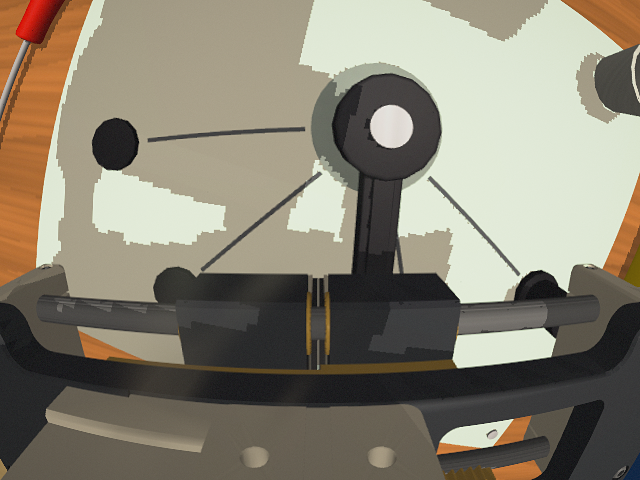

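```bash
cat >> h.py <<'E'
def ray(c,u,v,z):
    f=240/np.tan(np.radians(c['vertical_fov']/2)); M=np.array(c['world_from_camera'])
    x,y=u-c['cx'],v-c['cy']; r=np.hypot(x,y); th=r/f
    d=M[:3,:3]@np.array([np.sin(th)*x/r,-np.sin(th)*y/r,-np.cos(th)]); t=(z-M[2,3])/d[2]; return (M[:3,3]+t*d)[:2]
E
python3 - <<'E'
from h import *
c=capture('wrist')
for n,u,v,z in [('hub',392,127,91),('L1',357,185,82),('L2',352,268,82),('R1',402,185,82),('R2',393,272,82),('s3',115,144,65)]: print(n,ray(c,u,v,z).round(1))
m=[ray(c,379.5,185,82),ray(c,372.5,270,82)]; d=m[1]-m[0]; print(np.arctan2(d[1],d[0]))
h=ray(c,392,127,91); print([np.arctan2(*(q-h)[::-1]) for q in m])
E
```

```text
hub [571.1 -11.1]
L1 [595.9 -17.5]
L2 [629.8 -11.2]
R1 [5.917e+02 1.000e-01]
R2 [627.9   6.3]
s3 [ 600.1 -130.8]
0.1760810843829741
[np.float64(0.10183015623190111), np.float64(0.14700579910222997)]
```

```bash
python3 -m handwheel '{"translation": [[0.003,0.042,0],[0,0.042,0],[-0.004,0.042,0],[-0.007,0.041,0],[-0.01,0.041,0],[-0.014,0.04,0],[-0.017,0.038,0],[-0.015,0.025,0]], "twist": [0.03,0.05,0.05,0.05,0.05,0.05,0.05,0.03]}' 255
python3 - <<'E'
from h import *
c=cap('wrist','wrist4.png')
o=get_obs();d=o['tool_pos'][:2]-np.array([572.5,-12]);print(o['tool_pos'],o['tcp_rot'],o['contact_force'],np.hypot(*d),np.arctan2(d[1],d[0]))
E
```

```text
time: 7.4
tool_pos: [644.3, 24.6, 93.6]
tcp_rot: [3.113, 0.003, 2.349]
contact_force: [1.8, -2.5, 0.0]
grip_width: 0.8
[644.03917625  25.02508535  93.62540782] [3.11259973e+00 2.23238299e-03 2.35134465e+00] [ 1.07997343 -0.55141378  0.44866034] 80.55253368584698 0.47758866314231374
```

View pics/wrist4.png

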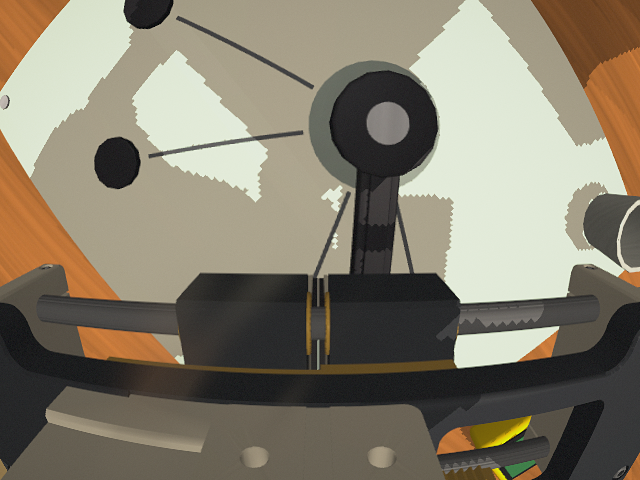

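```bash
python3 -m handwheel '{"translation": [[-0.013,0.024,-0.005],[-0.014,0.023,0],[-0.015,0.022,0],[-0.016,0.021,0],[-0.017,0.021,0],[-0.015,0.016,0],[0,0,0],[0,0,0]], "twist": [0.02,0.03,0.03,0.03,0.03,0.03,0,0]}' 255
python3 - <<'E'
from h import *
c=cap('wrist','wrist5.png')
cap('side','side5.png')
o=get_obs();d=o['tool_pos'][:2]-np.array([572.5,-12]);print(o['tool_pos'],o['tcp_rot'],o['contact_force'],np.hypot(*d),np.arctan2(d[1],d[0]))
E
```

```text
time: 8.45
tool_pos: [631.5, 43.8, 93.7]
tcp_rot: [3.112, 0.006, 2.62]
contact_force: [0.6, -0.5, 0.2]
grip_width: 0.5
[631.54905606  43.73679914  93.67332771] [3.11175468 0.00587164 2.62062642] [-0.04977301 -0.60777073  0.81653803] 81.19964162404588 0.7565502008435547
```

View pics/wrist5.png

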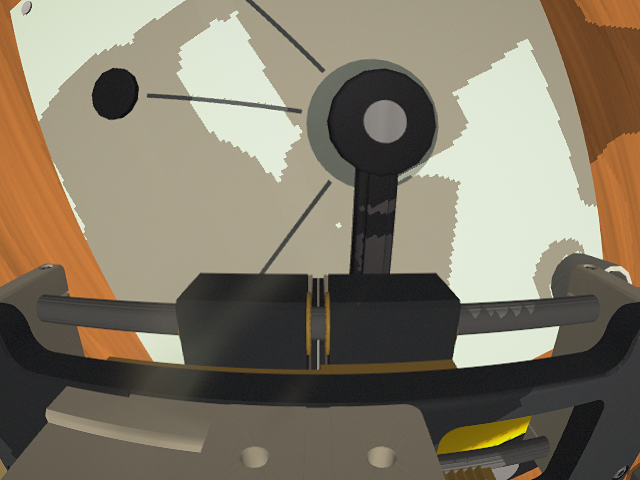

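View pics/side5.png

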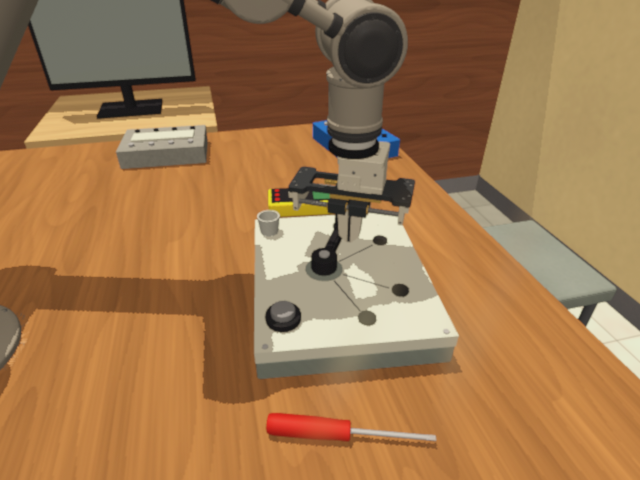

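```bash
python3 -m handwheel '{"translation": [[0.07,-0.04,0],[0.08,-0.05,0.02],[0.05,-0.05,0.15],[0,-0.15,0.2],[0,-0.2,0.15],[0,-0.15,0],[0,0,0],[0,0,0]], "twist": [0,0,-0.05,-0.1,-0.1,-0.1,-0.1,0]}' 255
python3 - <<'E'
from h import *
c=cap('wrist','wrist6.png')
for l in ['pivot','pointer_tip','plug_center']:
    print(l,[(round(d['score'],2),w(c,d['position']).round(1)) for d in spot_point('wrist',l)[:2]])
cap('top','top6.png'); cap('side','side6.png')
o=get_obs();print(o['time'],o['tool_pos'],o['tcp_rot'],o['contact_force'])
E
```

```text
time: 9.55
tool_pos: [666.1, -58.5, 173.2]
tcp_rot: [3.109, 0.005, 1.889]
contact_force: [0.1, -0.2, 0.5]
grip_width: -0.2
pivot [(0.56, array([571.4, -13.6,  63. ]))]
pointer_tip [(0.8, array([623. ,  76.4,  73. ]))]
plug_center [(0.84, array([628.1,  96.4,  76.6]))]
9.85 [665.64825865 -57.51112031 172.89608252] [3.10981403 0.00424429 1.89068204] [0.25411108 0.19379861 0.13293224]
```

View pics/wrist6.png

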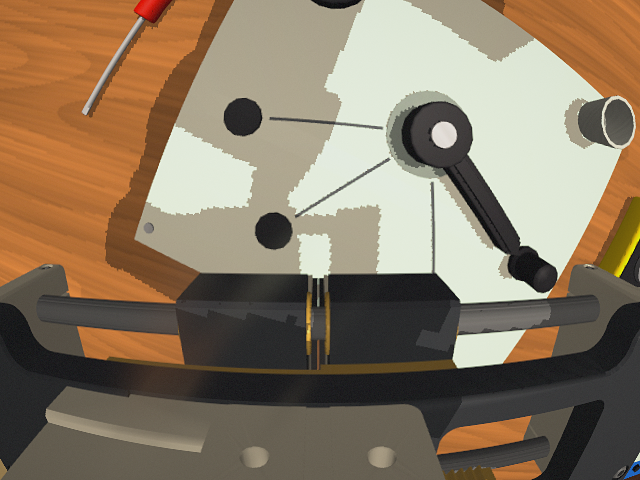

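View pics/top6.png

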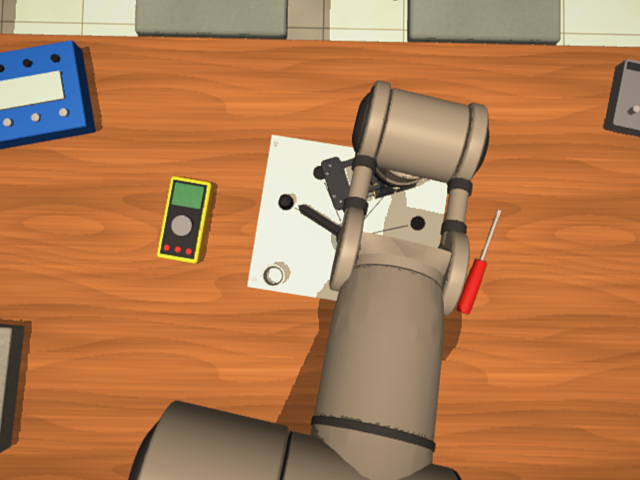

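View pics/side6.png

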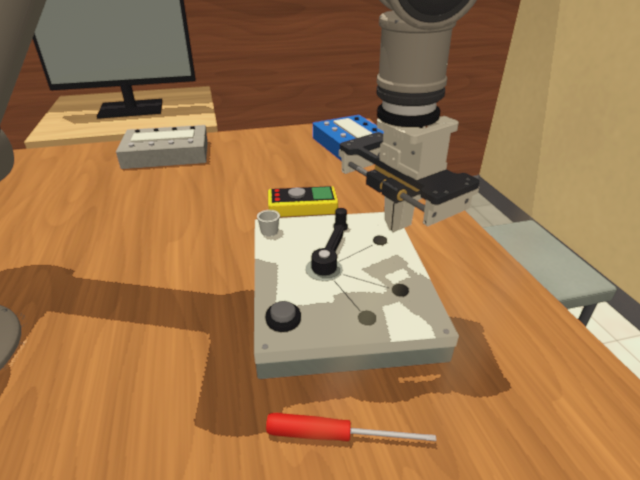

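Run:
```python
from h import *
a=cv2.imread('pics/wrist6.png')[90:310,380:580]; cv2.imwrite('pics/z6.png',cv2.resize(a,None,fx=2.7,fy=2.7,interpolation=cv2.INTER_CUBIC))
a=cv2.imread('pics/side6.png')[195:285,290:390]; cv2.imwrite('pics/z6s.png',cv2.resize(a,None,fx=6,fy=6,interpolation=cv2.INTER_CUBIC))
```

```text
(no output)
```

View pics/z6.png

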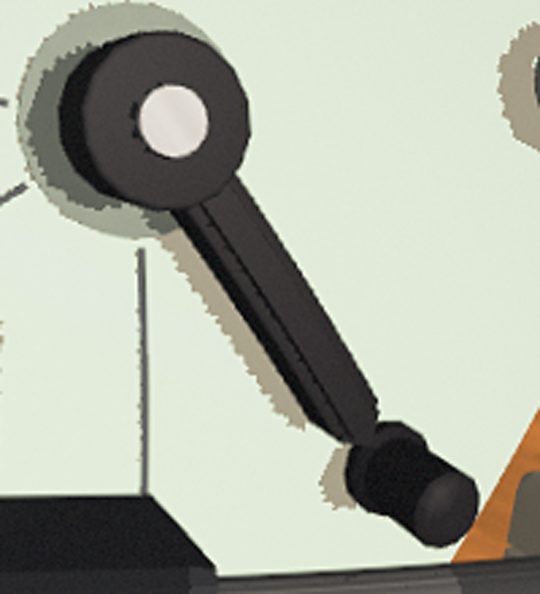

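View pics/z6s.png

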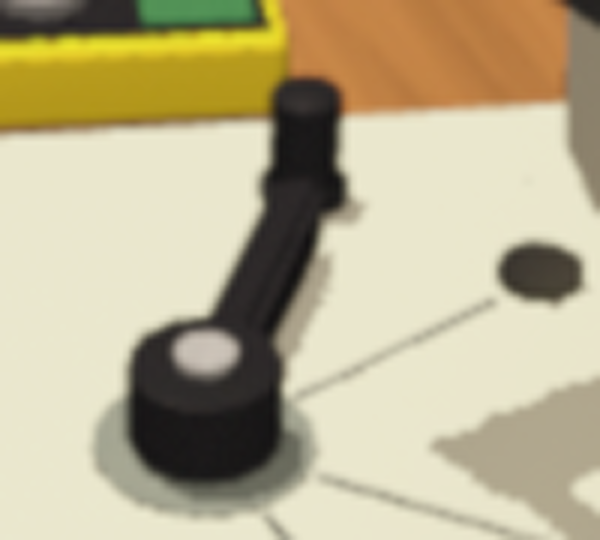

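Run:
```python
from h import *
c=capture('wrist'); g=lambda u,v,z: ray(c,380+u/2.7,90+v/2.7,z)
hub=g(174,121,91); plug=g(448,508,98)
print('hub',hub,'plug',plug)
P=lambda q,o=hub:np.arctan2(*(q-o)[::-1])
print('plug ang',P(plug),np.hypot(*(plug-hub)))
for z in (74,82,84):
  t=g(360,442,z); print('tip',z,t,P(t),np.hypot(*(t-hub)))
for n,p,q in [('right edge',(240,180),(377,405)),('mid line',(200,208),(345,430)),('left edge',(172,208),(315,420))]:
  for z in (65,82,84):
    A=g(*p,z);B=g(*q,z);d=(B-A)/np.hypot(*(B-A)); 
    print(n,z,np.arctan2(d[1],d[0]),'lateral of hub(right +):',np.cross(d,hub-A)*-1,'plug',-np.cross(d,plug-A))
```

```text
hub [570.28240767 -10.9681043 ] plug [629.55132009  96.433352  ]
plug ang 1.0665380285405681 122.66978762433806
tip 74 [625.07561757  77.42695177] 1.0158964167346436 103.99991244814863
tip 82 [624.10598106  71.99730792] 0.9953023599172051 98.89507913765166
tip 84 [623.86357193  70.63989696] 0.9898180558074978 97.62585227939194
right edge 65 1.0097510069626117 lateral of hub(right +): 12.814795966775243 plug 5.852487467360277
right edge 82 1.0097510069626117 lateral of hub(right +): 7.726642248335997 plug 0.7643337489210325
right edge 84 1.0097510069626112 lateral of hub(right +): 7.128035928519652 plug 0.1657274291046278
mid line 65 1.0253328457101998 lateral of hub(right +): -0.7260181234876324 plug -5.779218923119288
mid line 82 1.0253328457102002 lateral of hub(right +): -4.811075444920988 plug -9.864276244552592
mid line 84 1.0253328457102007 lateral of hub(right +): -5.291670423913167 plug -10.344871223544715
left edge 65 1.0268874061054485 lateral of hub(right +): -6.754251678305916 plug -11.616910721898599
left edge 82 1.0268874061054494 lateral of hub(right +): -10.409735696934263 plug -15.272394740526835
left edge 84 1.0268874061054492 lateral of hub(right +): -10.839792640302326 plug -15.702451683894921<stdin>:12: DeprecationWarning: Arrays of 2-dimensional vectors are deprecated. Use arrays of 3-dimensional vectors instead. (deprecated in NumPy 2.0)
```

The wrist and side pictures show the arm at about 1.02 rad and the plug at about 1.07, so the arm is roughly 6 mm short at the plug. That is inside tolerance, but I'll nudge it about 0.05 rad further for margin.

```bash
python3 -m handwheel '{"translation": [[0,0.12,0],[0,0.15,0],[0,0.15,-0.05],[-0.02,0.1,-0.15],[-0.02,0.03,-0.15],[-0.01,0,-0.12],[0,0,-0.03],[0,0,0]], "twist": [0.1,0.1,0.1,0.1,0.05,0.015,0,0]}' 255
```

```text
time: 10.9
tool_pos: [658.3, 29.3, 97.0]
tcp_rot: [3.108, 0.006, 2.653]
contact_force: [-0.1, 0.4, -0.4]
grip_width: 0.4
```

```bash
python3 -m handwheel '{"translation": [[-0.05,0.03,-0.03],[-0.05,0.03,0],[-0.035,0.02,0],[-0.025,0.012,0],[-0.02,0.01,0],[-0.015,0.008,0],[0,0,0],[0,0,0]], "twist": [0,0,0,0,0,0,0,0]}' 255
```

```text
time: 11.9
tool_pos: [628.6, 46.7, 95.2]
tcp_rot: [3.106, 0.011, 2.652]
contact_force: [-0.1, 0.5, 0.5]
grip_width: 0.5
```

```bash
python3 -m handwheel '{"translation": [[0.07,-0.04,0],[0.08,-0.05,0.02],[0.05,-0.05,0.15],[0,-0.15,0.2],[0,-0.2,0.15],[0,-0.15,0],[0,0,0],[0,0,0]], "twist": [0,0,-0.05,-0.1,-0.1,-0.1,-0.1,0]}' 255
python3 - <<'E'
from h import *
c=cap('wrist','wrist7.png')
for l in ['pivot','pointer_tip','plug_center','key_top']:
    print(l,[(round(d['score'],2),w(c,d['position']).round(1)) for d in spot_point('wrist',l)[:2]])
cap('side','side7.png')
a=cv2.imread('pics/wrist7.png')[90:310,380:580]; cv2.imwrite('pics/z7.png',cv2.resize(a,None,fx=2.7,fy=2.7,interpolation=cv2.INTER_CUBIC))
a=cv2.imread('pics/side7.png')[195:335,260:390]; cv2.imwrite('pics/z7s.png',cv2.resize(a,None,fx=4,fy=4,interpolation=cv2.INTER_CUBIC))
E
```

```text
time: 12.9
tool_pos: [663.1, -56.4, 174.4]
tcp_rot: [3.105, 0.01, 1.923]
contact_force: [-0.7, 0.4, -0.6]
grip_width: 0.6
pivot [(0.72, array([576.7, -10.1,  60.7]))]
pointer_tip [(0.58, array([617.4,  76.3,  74.1]))]
plug_center [(0.7, array([630.4,  93.7,  75.1]))]
key_top []
```

View pics/z7.png

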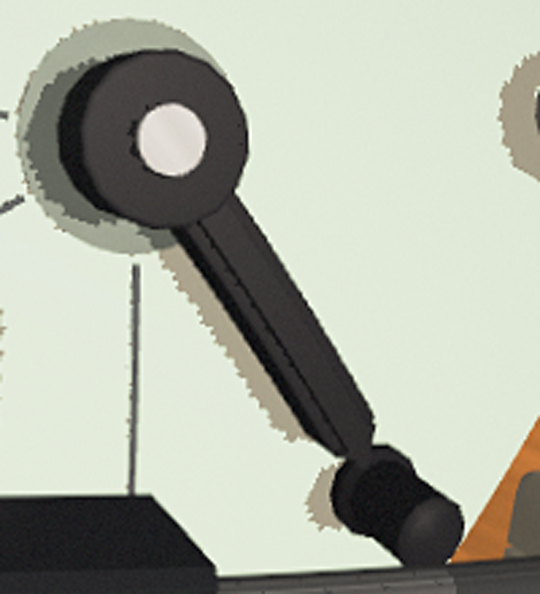

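View pics/z7s.png

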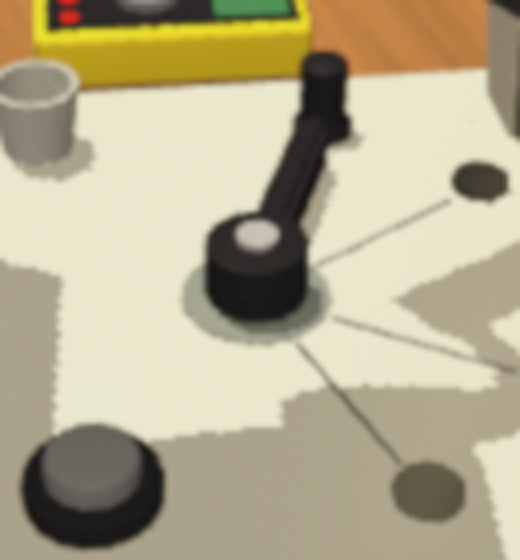

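```bash
python3 -W ignore - <<'E'
from h import *
c=capture('wrist'); g=lambda u,v,z: ray(c,380+u/2.7,90+v/2.7,z)
hub=g(172,139,91); plug=g(433,528,98)
P=lambda q,o=hub:np.arctan2(*(q-o)[::-1])
print('hub',hub,'plug',plug,P(plug),np.hypot(*(plug-hub)))
t=g(360,460,74); print('tip',t,P(t),np.hypot(*(t-hub)))
for p,q in [((238,198),(373,417)),((198,225),(345,452)),((172,228),(310,440))]:
    A=g(*p,82);B=g(*q,82);d=B-A;print(np.arctan2(d[1],d[0]))
E
```

```text
hub [570.08562428 -10.98910648] plug [628.28075004  95.98531679] 1.0725638113394411 121.77930816437895
tip [622.72312884  80.88217225] 1.0505052259673575 105.88219275132109
1.0478779773972036
1.0547982057098884
1.0435908519967003
```

The arm is at about 1.05 and the plug at about 1.07, a lateral error of roughly 2.5 mm, so that will do. Next I'll go over the key.

```bash
python3 -m handwheel '{"translation": [[-0.2,-0.06,0],[-0.25,-0.07,0],[-0.25,-0.07,0],[-0.22,-0.06,0],[-0.15,-0.05,0],[-0.07,-0.02,0],[0,0,0],[0,0,0]], "twist": [0,0,0,0,0,0,0,0]}' 255
python3 - <<'E'
from h import *
c=cap('side','side8.png')
print([(round(d['score'],2),w(c,d['position']).round(1)) for d in spot_point('side','key_top')[:2]])
cap('wrist','wrist8.png')
E
```

```text
time: 14.25
tool_pos: [488.2, -104.3, 174.5]
tcp_rot: [3.103, 0.012, 1.932]
contact_force: [1.1, -0.6, 0.5]
grip_width: 0.6
[(0.88, array([ 488.6, -103.6,   81.6]))]
```

View pics/side8.png

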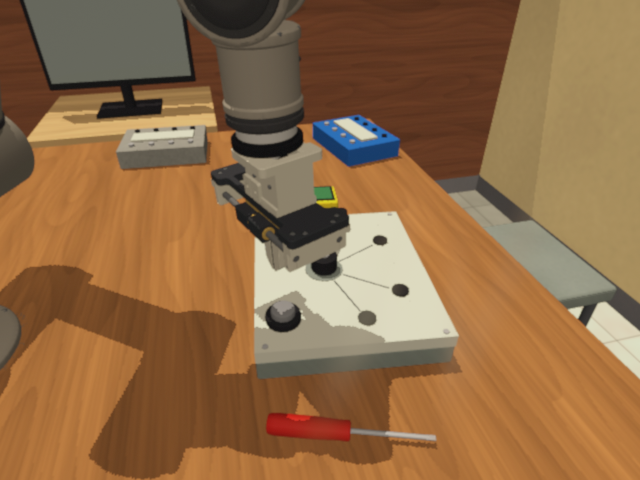

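```bash
python3 -m handwheel '{"translation": [[0,0,-0.12],[0,0,-0.12],[0,0,-0.1],[0,0,-0.06],[0,0,-0.02],[0,0,0],[0,0,0],[0,0,0]], "twist": [0,0,0,0,0,0,0,0]}' 255
```

```text
time: 15.4
tool_pos: [491.0, -103.8, 110.3]
tcp_rot: [3.1, 0.014, 1.934]
contact_force: [0.2, 0.5, 0.6]
grip_width: 0.6
```

```bash
python3 -m handwheel '{"translation": [[-0.01,0,-0.02],[-0.01,0,-0.02],[0,0,-0.015],[0,0,-0.01],[0,0,-0.01],[0,0,-0.01],[0,0,-0.01],[0,0,-0.01]], "twist": [0,0,0,0,0,0,0,0]}' 255
```

```text
time: 16.4
tool_pos: [488.3, -103.9, 98.0]
tcp_rot: [3.098, 0.016, 1.935]
contact_force: [-7.5, 1.9, 22.4]
grip_width: 0.4
```

```bash
python3 -m handwheel '{"translation": [[0,0,-0.015],[0,0,-0.02],[0,0,-0.02],[0,0,-0.02],[0,0,-0.015],[0,0,0],[0,0,0],[0,0,0]], "twist": [0,0,0,0,0,0,0,0]}' 255
python3 - <<'E'
from h import *
cap('side','side9.png');cap('wrist','wrist9.png')
a=cv2.imread('pics/side9.png')[250:350,230:350]; cv2.imwrite('pics/z9.png',cv2.resize(a,None,fx=5,fy=5,interpolation=cv2.INTER_CUBIC))
E
```

```text
time: 17.4
tool_pos: [488.0, -103.8, 99.4]
tcp_rot: [3.092, 0.023, 1.937]
contact_force: [-1.4, 0.7, 4.8]
grip_width: 0.5
```

View pics/z9.png

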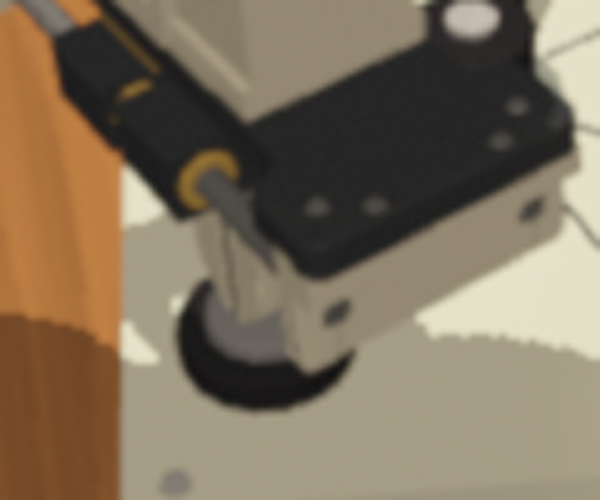

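View pics/wrist9.png

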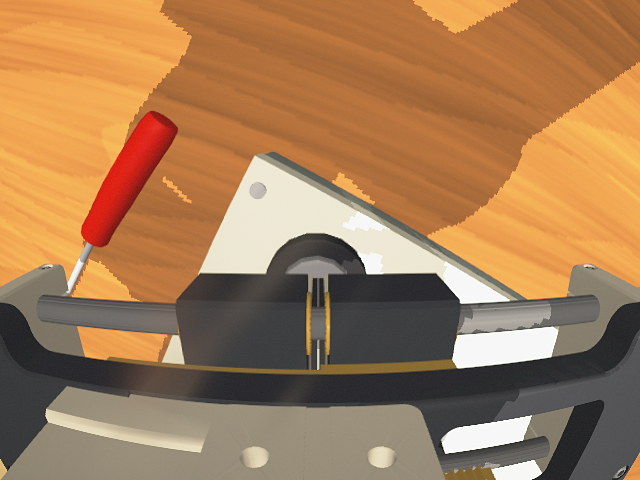

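```bash
python3 -m handwheel '{"translation": [[0,0,0.01],[0,0,0.01],[0,0,0],[0,0,0],[0,0,0],[0,0,0],[0,0,0],[0,0,0]], "twist": [0,0,0,0,0,0,0,0]}' 255
```

```text
time: 18.5
tool_pos: [488.0, -103.8, 101.8]
tcp_rot: [3.093, 0.022, 1.937]
contact_force: [-1.0, 1.3, 3.1]
grip_width: -0.0
```

```bash
python3 -m handwheel '{"translation": [[0,0,-0.02],[0,0,-0.02],[0,0,-0.02],[0,0,-0.02],[0,0,-0.025],[0,0,-0.025],[0,0,-0.025],[0,0,-0.025]], "twist": [0,0,0,0,0,0,0,0]}' 255
python3 -m handwheel '{"translation": [[0,0,0.05],[0,0,0.1],[0,0,0.2],[0,0,0.2],[-0.1,-0.1,0.2],[-0.2,-0.2,0],[-0.2,-0.2,0],[0,0,0]], "twist": [0,0,0,0,0,0,0,0]}' 255
python3 - <<'E'
from h import *
c=cap('side','side10.png');cap('top','top10.png')
for n in ['side','top']:
  if n=='top': c=capture('top')
  for l in ['pivot','pointer_tip','plug_center','key_top','pot','meter','screwdriver']:
    print(n,l,[(round(d['score'],2),w(c,d['position']).round(1)) for d in spot_point(n,l)[:1]])
E
```

```text
time: 19.5
tool_pos: [488.1, -103.7, 97.5]
tcp_rot: [3.084, 0.033, 1.941]
contact_force: [-14.4, 4.0, 43.4]
grip_width: 0.5
time: 20.5
tool_pos: [410.7, -180.3, 211.9]
tcp_rot: [3.084, 0.034, 1.942]
contact_force: [0.3, -0.2, 0.2]
grip_width: 0.4
side pivot [(0.88, array([567.3, -13.1,  61.6]))]
side pointer_tip [(0.87, array([627.3,  75.8,  73.2]))]
side plug_center []
side key_top [(0.63, array([ 487.5, -106.6,   79.4]))]
side pot [(0.53, array([505.5, 112.9,  60.8]))]
side meter [(0.8, array([604.5, 280.5,  -1.7]))]
side screwdriver [(0.76, array([ 541.7, -257.6,   -1.9]))]
top pivot [(0.65, array([575., -10.,  65.]))]
top pointer_tip [(0.86, array([624.8,  80.7,  75.7]))]
top plug_center []
top key_top [(0.57, array([ 485.7, -106.2,   83.4]))]
top pot [(0.76, array([506.9, 113.2,  63.5]))]
top meter [(0.65, array([603., 285.,  -3.]))]
top screwdriver [(0.89, array([ 538. , -254.5,   -0.6]))]
```

View pics/side10.png

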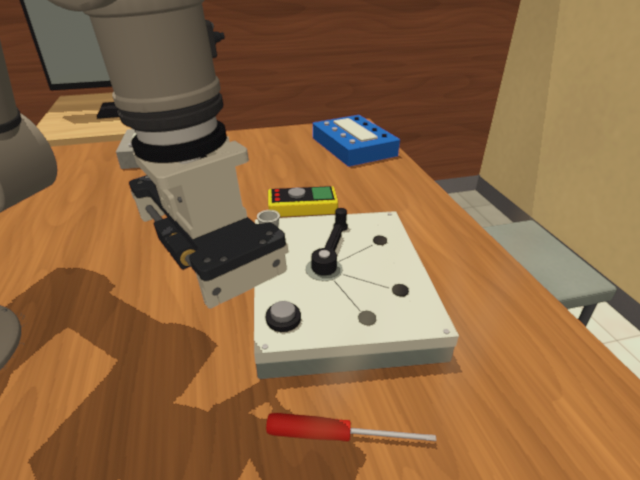

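View pics/top10.png

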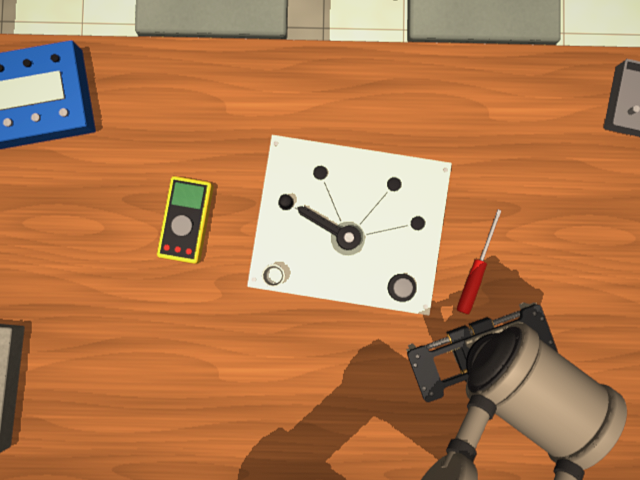

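Run:
```python
from h import *
im=cv2.imread('pics/top10.png'); cv2.imwrite('pics/z10.png',cv2.resize(im[180:260,270:370],None,fx=7,fy=7,interpolation=cv2.INTER_CUBIC))
```

```text
(no output)
```

View pics/z10.png

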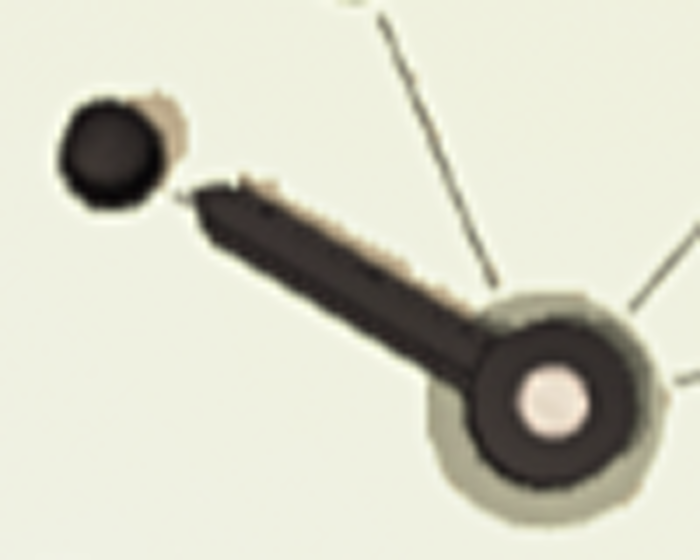

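```bash
python3 -c "
from plant import *
print(close_job(), get_obs()['time'])"
```

```text
the job is handed in; nothing more can be done
the job is handed in; nothing more can be done
```

I pushed the pointer counter-clockwise onto the plug, pressed and released the key, then cleared the arm and handed the job in at about 22 s. `close_job()` gives no verdict, so the results below come from my own checks.

- **Pointer:** I used the closed fingertips on the right flank only. The first push left it about 6 mm short at the plug, so I nudged it once more. The wrist picture then put it within about 2.5 mm, and the final top picture shows it in line with the plug.
- **Key:** I pressed it only after the pointer was on the plug. The first press met 22 N. As an extra check I pressed again, and the wrist force reached 43 N through the fingertips. About 5 N holds the key fully down, so it should have bottomed both times. I could not read its travel directly. After release, the networks put its top at its starting height, and the tool force was back to zero.
- **Plug and loose items:** The pot, meter and screwdriver are where they started, within the networks' noise of about 5 mm. The network did not find the plug in either of the last two pictures, so I judged it from the pictures themselves. Its top is still at the same pixel in the top view (286, 202).
- **Disagreement:** The networks' tip and pivot estimates alone scattered by several hundredths of a radian, so I relied on pixel measurements for the alignment.

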